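# Count to the third gap and push the sharpening stone home in the drying rack

### The arm

A 7-joint arm with a two-finger parallel gripper is mounted at the origin on the work surface. World frame = base frame: x ahead of the robot, y to its left, z up, the work surface at z = 0. Lengths are in m, angles in rad, forces in N, time in s.
With the tool pointing down it reaches from about 0.425 to 1.025 m from the base axis. Payload 3.6 kg.
Tool frame: the origin (TCP) lies at the very end of the fingers, on their centre line; the grasp point (between the pads) lies 19 mm behind it; z points along the fingers, y is the direction in which the jaws open and shut (so a half turn about z gives the same grasp; the last joint's range is limited). The gripper opens to 85 mm and grips with 20 to 120 N. Pads are 22 mm wide; open, the fingers measure 114 mm over their backs; the gripper's body (76 mm by 85 mm) begins 54 mm behind the grasp point. The pads swing forward as they close: fully open they stand 13 mm farther back than shut.
Start: joints at [-1.242, 0.591, 0.048, 1.609, -0.033, 0.943, -0.034], TCP at [0.297, 0.661, 0.231] pointing down, gripper open.
Joint ranges: [-2.69, 2.69], [-0.47, 2.24], [-1.27, 1.36], [0.19, 2.51], [-1.53, 4.68], [0.08, 2.07], [-3.09, 3.09]. Speed limits (rad/s): [2.57, 2.57, 3.14, 3.14, 3.14, 3.14, 3.14].

### API

Orientations are given as a unit quaternion [w, x, y, z].
In Python, from rig import * gives the robot as it stands. The module is installed in compiled form; this text tells all that it offers.
- The arm moves only by the tool arm_command, never from a script. Its argument "increments" is a list of rows, each an object with "slide": the shift along the tool's x, y, z in m, a list of three; "delta_rot": the turn, a rotation vector about the tool's x, y, z in rad, a list of three. In form: [{"slide": [tx, ty, tz], "delta_rot": [rx, ry, rz]}, ...]. A call has 1 to 8 rows; each row is the pose to reach, as a shift and turn from the pose commanded when the call began, along the tool's axes at that moment; what a row does not reach only later rows make up. A row lasts 1/12 s, in which the tool goes at most 41.7 mm and 7.16 degrees, less where a joint would pass 70% of its speed; a pose out of reach is approached as far as the arm can. A call with a gripper value outside its range is refused whole. "jaw" is the finger opening in m, from 0 to 0.0854, set as the call begins (left out, the last holds). The fingers move at their own pace and stop on an object; "grip_force" is the grip in N (left out, the last holds). Time passes only in rows, so rows that repeat a pose let the fingers close. It gives the time, the measured TCP pose, the force and the opening at its end, in the units of the state.
- get_obs(): the state, without advancing time (a new reading comes with each control period).
- read_camera(name): name is "side" or "top" or "wrist"; returns the picture (480x640x3 uint8, red, green, blue); there is no depth.
- get_calibration(name): a dict with "vertical_fov" (degrees; the focal length in pixels is half the picture's height over the tangent of half this angle, whatever the lens; pixels are square), "cx", "cy" (the principal point, pixels), "k1" (the pictures are not rectified: a ray, as slopes to the right and down, at radius r is drawn at 1 + k1 r^2 times it, then the intrinsics apply), "R" (3x3) and "t" (3): a world point X has camera coordinates R X + t; the wrist camera has in their place "hand_eye" (4x4, takes a point from camera to tool coordinates, whose origin is the TCP and whose axes are the flange's). Camera axes: x right, y down, z forward; pixel columns grow to the right and rows downward; lengths in m; the calibration is good to about 2 mm. A picture is of the moment at which its call begins: read the wrist's pose just before it. get_calibration takes no time and is no camera call.
- sign_off(): hands the job in, once; it reports no verdict.
The state is a dict: "time": time; "joint_positions": joint angles; "qvel": joint speeds; "tau": joint torques, N m; "tool_pos": TCP position; "tcp_rot": TCP orientation; "wrist_force": force on the tool from outside, world axes, zero at the start; "wrist_torque": the same for the moment, N m; "width": finger opening in m.
Only numpy, scipy, OpenCV 4.12 (cv2) and the standard library are available. Lean on these libraries where they do the work, as an engineer would, in place of code of your own. Each camera call takes 0.05 s, during which the arm holds its last target. There are 200 camera calls.

### The job

The two-layer sharpening stone standing in front of the wire drying rack belongs in the rack's third gap, counted from the end beside the knife block, full and empty gaps alike. Count it off with a fingertip along the rack's back rail, touching the rail over the first, the second and the third gap in turn and going no further along it. Then push the stone over the counter, upright on its edge and never lifted, end first into that gap until it is fully home against the stop bars; leave everything else as it is and finish clear of it all.

Things in the scene. Friction and masses are not known exactly. Their poses are not given: they have to be found in the camera images.
- rack: fixed black-coated wire drying rack, open front towards the robot. Origin: on the counter, mid footprint (x 90 mm, y 294 mm). x: front to back; y: along the gaps, to the robot's left. Seven hoops of 6 mm wire, centres 48 mm apart from y = -144 to 144 mm, make six gaps 42 mm clear; the counter is their floor, no sill. Hoops span x = -45 to 45 mm, 45 mm high in front sloping up to 83 mm at the back
- stop (a point): middle of the two stop bars that cross the back of all six gaps: rack x = 36 mm (their front faces, 7 to 37 mm above the counter), y = 0, 22 mm up. A stone that is fully home has its far end here, its centre at rack x = -26.5 mm, and sticks out 44 mm in front of the hoops
- knife_block: slanted dark red wooden knife block with five black knife handles, about 180 x 100 mm in plan and 320 mm high, beside one end of the rack (either end, it varies); origin: centre of its foot. The gaps are counted from this end
- crock: steel utensil crock with ladle, whisk and wooden turner, 104 mm across, 150 mm high (340 mm with the utensils), beside the other end of the rack; origin: centre of its foot
- stone: the sharpening stone to be put away: two layers side by side, a dark and a light grey one, together 125 mm long (its x), 30 mm thick (its y), 50 mm high (its z), 0.3 to 0.6 kg, standing loose on its long narrow edge on the counter in front of the rack; origin: centre of its underside. Pushed low down it slides without tipping; it takes 2 to 7 N
- rail_a: back rail of the rack: a straight, fixed round bar 10 mm thick along rack y at rack x = 45 mm, its top 93 mm above the counter. This is its stretch over the leftmost gap (+y end), 13 mm to either side of the origin, which is on the bar's axis over the middle of the gap, 88 mm up
- rail_b: the same rail over gap 2 from the left (48 mm further to the right, towards -y, than the one before)
- rail_c: the same rail over gap 3 from the left (48 mm further to the right, towards -y, than the one before)
- rail_d: the same rail over gap 4 from the left (48 mm further to the right, towards -y, than the one before)
- rail_e: the same rail over gap 5 from the left (48 mm further to the right, towards -y, than the one before)
- rail_f: the same rail over gap 6 from the left (48 mm further to the right, towards -y, than the one before)
- rack_stone_1: thin stone, 125 x 20 x 50 mm, one plain layer, on edge in the leftmost gap (+y end of the rack); to be left alone. Origin: centre of its underside
- rack_stone_2: stone 125 x 26 x 50 mm, one plain layer, on edge in the rightmost gap (-y end); to be left alone. Origin: centre of its underside
- bowl: white china bowl, 110 mm across, 50 mm high; to be left alone. Origin: centre of its underside
- holder: empty stone holder lying on the counter: two black rubber blocks joined by steel bars, 230 x 72 x 24 mm; to be left alone. Origin: centre of its underside
- mug: dark red mug, 80 mm across, 92 mm high, handle at its +y; to be left alone. Origin: centre of its underside
- sauce: amber glass sauce bottle, 60 mm across, 160 mm high; to be left alone. Origin: centre of its underside
- honing_steel: honing steel lying down: dark rod 180 mm long (along +x) with a black handle 120 mm long (along -x); to be left alone. Origin: centre of its underside, at the guard between rod and handle
There are look-alikes about, which are no part of the job. What is shaped like the stone but green or turquoise is not meant.

How it is judged:
On the way, in this order (a step that is already met when the one before it is completed fails the run):
1. a fingertip touches the back rail over the first gap from the knife block's end (((y of knife_block in the frame of rack above 0 m and contact force between the fingers and rail_a above 0.2 N) or (y of knife_block in the frame of rack below 0 m and contact force between the fingers and rail_f above 0.2 N))), for 0.05 s.
2. then over the second gap, no longer over the first (((y of knife_block in the frame of rack above 0 m and contact force between the fingers and rail_b above 0.2 N and contact force between the fingers and rail_a below 0.05 N) or (y of knife_block in the frame of rack below 0 m and contact force between the fingers and rail_e above 0.2 N and contact force between the fingers and rail_f below 0.05 N))), for 0.05 s.
3. then over the third gap, no longer over the second (((y of knife_block in the frame of rack above 0 m and contact force between the fingers and rail_c above 0.2 N and contact force between the fingers and rail_b below 0.05 N) or (y of knife_block in the frame of rack below 0 m and contact force between the fingers and rail_d above 0.2 N and contact force between the fingers and rail_e below 0.05 N))), for 0.05 s.
4. then the stone is pushed home in the third gap (((y of knife_block in the frame of rack above 0 m and y of stone in the frame of rack between 0.013 and 0.035 m) or (y of knife_block in the frame of rack below 0 m and y of stone in the frame of rack between -0.035 and -0.013 m)) and x of stone in the frame of rack above -0.0325 m and angle between the x axis of stone and the x axis of rack, either way round below 0.2 rad and angle between stone's own z axis and vertical below 0.12 rad and height (world z) of stone below 0.004 m), for 0.2 s.
At the end, for the whole second after the job is handed in: the two-layer stone stands on its edge on the counter (tilt under 0.12 rad, underside within 4 mm of the counter) in the third gap from the knife block's end (centre within 11 mm of the gap's middle, along the gap within 0.2 rad), within 6 mm of the stop bars, at rest (all of step 4 and linear speed of stone below 0.01 m/s and angular speed of stone below 0.1 rad/s); the robot touches nothing.
It fails at once if the rail is touched over the fourth gap or beyond ((y of knife_block in the frame of rack above 0 m and (contact force between the fingers and rail_d above 0.2 N or contact force between the fingers and rail_e above 0.2 N or contact force between the fingers and rail_f above 0.2 N)) or (y of knife_block in the frame of rack below 0 m and (contact force between the fingers and rail_a above 0.2 N or contact force between the fingers and rail_b above 0.2 N or contact force between the fingers and rail_c above 0.2 N))).
It fails at once if the stone is lifted off the counter (height (world z) of stone above 0.009 m).
It fails at once if the stone is tipped over (angle between stone's own z axis and vertical above 0.5 rad).
It fails at once if another thing is moved by more than 15 mm (distance of any of rack_stone_1, rack_stone_2, bowl, holder, mug, sauce, honing_steel from where it was at the start of the episode above 0.015 m).
It also fails if it takes over 72 s, if anything falls off the work surface, if the arm or the gripper's body presses on something with over 40 N, if the wrist force passes 120 N, or if a joint passes its speed limit or range.

## Working session

There is one attempt and no reset: what is moved stays moved. The work goes in short steps, Python scripts to look and compute and a tool call to move; the robot and the scene stay as the last step left them, time stands still between calls to the robot, and variables do not carry over. Pictures are saved under pics/ and viewed, about 8 in all and at most 12, crops included, and the job is handed in when it is done.

Besides the shell and the picture viewer there is one more tool, called after "Emit:" by a JSON object that holds its "api" and its "payload". arm_command: Moves the arm, as the interface text tells. Its arguments: {"type":"object","properties":{"increments":{"type":"array"},"jaw":{"type":"number"},"grip_force":{"type":"number"}},"required":["increments"]}

```bash
mkdir -p pics
cat > h.py <<'E'
from rig import *
import numpy as np, cv2
from scipy.spatial.transform import Rotation as Rn
def ray(name,u,v):
    c=get_calibration(name); f=240/np.tan(np.radians(c['vertical_fov']/2))
    K=np.array([[f,0,c['cx']],[0,f,c['cy']],[0,0,1.]])
    p=cv2.undistortPoints(np.array([[[u,v]]],float),K,np.array([c['k1'],0,0,0.]),None,None,None)[0,0] if 0 else None
    d=(np.array([u-c['cx'],v-c['cy']])/f); s=d.copy()
    for _ in range(30): s=d/(1+c['k1']*(s@s))
    r=np.array([*s,1.])
    if 'R' in c:
        R=np.array(c['R']); return -R.T@np.array(c['t']), R.T@r
    o=get_obs(); H=np.array(c['hand_eye']); w=o['tcp_rot']; W=Rn.from_quat([w[1],w[2],w[3],w[0]]).as_matrix()
    return W@H[:3,3]+o['tool_pos'], W@H[:3,:3]@r
def onz(name,u,v,z):
    o,d=ray(name,u,v); return o+d*(z-o[2])/d[2]
def proj(name,X):
    c=get_calibration(name); f=240/np.tan(np.radians(c['vertical_fov']/2))
    p=np.array(c['R'])@np.array(X)+np.array(c['t']); s=p[:2]/p[2]
    return f*s*(1+c['k1']*(s@s))+[c['cx'],c['cy']]
def snap(name,fn):
    im=read_camera(name); cv2.imwrite('pics/'+fn,im[:,:,::-1]); return im
E
python3 - <<'E'
from h import *
print(get_obs())
for n in ['side','top','wrist']: snap(n,n+'0.png'); print(n,get_calibration(n))
E
```

```text
{'time': 0.0, 'joint_positions': array([-1.24153322,  0.59213806,  0.048288  ,  1.60987166, -0.03328865,
        0.94268606, -0.03366622]), 'qvel': array([ 4.15531794e-04, -1.48065271e-03, -4.35224785e-04, -1.37778383e-03,
        1.56008667e-03,  3.86809285e-05,  5.99754342e-05]), 'tau': array([-5.44107425e-04, -5.48702931e+01,  1.54659044e+00, -1.98120797e+01,
        9.44856583e-03,  8.95932812e-03, -1.71373859e-06]), 'tool_pos': array([0.29709633, 0.66039783, 0.23010851]), 'tcp_rot': array([-1.75655799e-04,  2.09747454e-01,  9.77754920e-01, -1.13589130e-03]), 'wrist_force': array([-0.36782775, -0.07066051,  0.14032447]), 'wrist_torque': array([-0.01871726, -0.01432236, -0.0065453 ]), 'width': 0.08558198670785465}
side {'vertical_fov': 47.389092630361084, 'cx': 322.59999373190425, 'cy': 234.37959825258474, 'k1': 0.0023327777006488777, 'R': array([[ 0.92875104, -0.37041502, -0.01463628],
       [-0.27667899, -0.66636571, -0.69239113],
       [ 0.24671896,  0.64710853, -0.7213739 ]]), 't': array([-0.45881871,  0.21618435,  1.42899198])}
top {'vertical_fov': 49.53478231535735, 'cx': 318.03851614470176, 'cy': 237.727940327435, 'k1': -0.03401104961444048, 'R': array([[-5.78644153e-02, -9.98324124e-01, -8.08095728e-04],
       [-9.76760323e-01,  5.67818385e-02, -2.06676305e-01],
       [ 2.06375826e-01, -1.11698877e-02, -9.78409041e-01]]), 't': array([0.03196703, 0.49726157, 1.45531369])}
wrist {'vertical_fov': 65.9428704866459, 'cx': 328.0110550957781, 'cy': 242.1809294822053, 'k1': 9.26612592377888e-05, 'hand_eye': array([[-7.93644634e-04, -9.60450397e-01, -2.78450006e-01,
         7.05836416e-02],
       [ 9.99999538e-01, -6.11136313e-04, -7.42245101e-04,
         6.58163569e-04],
       [ 5.42718691e-04, -2.78450467e-01,  9.60450438e-01,
        -1.42896266e-01],
       [ 0.00000000e+00,  0.00000000e+00,  0.00000000e+00,
         1.00000000e+00]])}
```

View pics/top0.png

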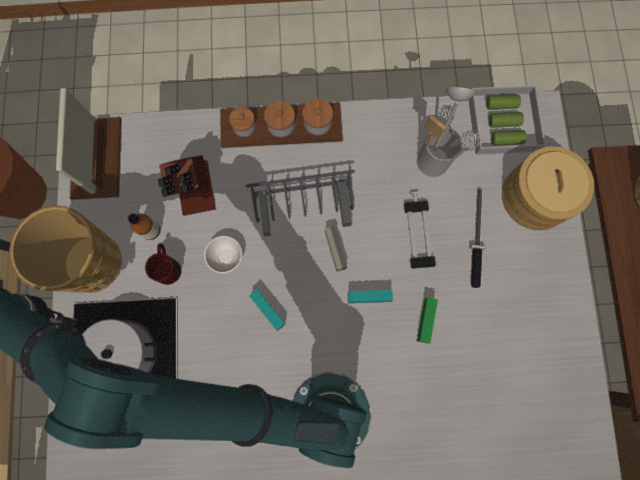

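View pics/side0.png

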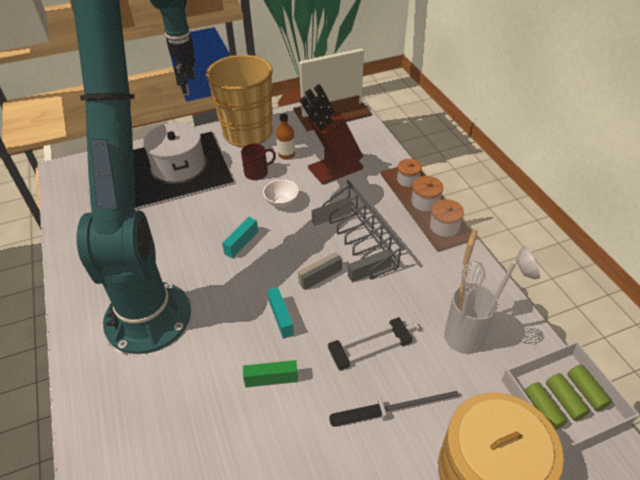

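The top view shows the knife block at (190,185), on the rack's left (+y) end, so the count runs a, b, c.
Candidates for the stone:
- Grey stone in front of the rack at (335,247).
- Turquoise at (268,310) and (370,296).
- Green at (428,320).
- Rack stones at (265,212) and (345,205).

By the description it is the grey one, and a close crop will check that.

Run:
```python
from h import *
im=cv2.imread('pics/top0.png')[150:280,230:370]
cv2.imwrite('pics/c1.png',cv2.resize(im,None,fx=4.6,fy=4.6,interpolation=cv2.INTER_CUBIC)[:600])
im=cv2.imread('pics/side0.png')[170:300,290:430]
cv2.imwrite('pics/c2.png',cv2.resize(im,None,fx=4.6,fy=4.6,interpolation=cv2.INTER_CUBIC)[:600])
```

```text
(no output)
```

View pics/c1.png

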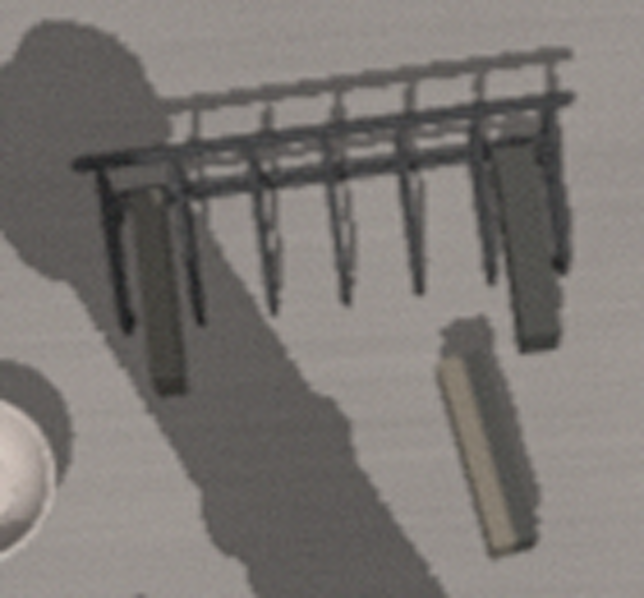

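View pics/c2.png

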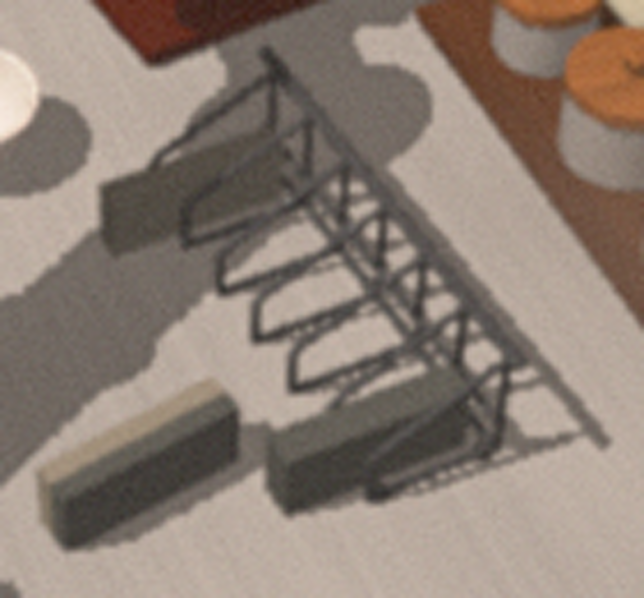

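The crop shows the two-layer stone: light layer to the left (+y), dark to the right, with top corners near crop (437,360) and (490,556). The rail runs from crop (78,163) to (570,98). The third gap from the left is empty.

Run:
```python
from h import *
T=lambda u,v,z: onz('top',230+u/4.6,150+v/4.6,z)
S=lambda u,v,z: onz('side',290+u/4.6,170+v/4.6,z)
a,b=T(78,163,.088),T(570,98,.088); a2,b2=S(268,50,.088),S(520,360,.088)
for n,A,B in(('top',a,b),('side',a2,b2)): print(n,A.round(4),B.round(4),np.linalg.norm(A-B),'mid',((A+B)/2).round(4),'yaw',np.arctan2(-(A-B)[0],(A-B)[1]))
for n,A,B in(('top',T(437,360,.05),T(490,556,.05)),('side',S(213,380,.05),S(40,472,.05)),('side right',S(238,402,.05),S(62,492,.05))):
  print(n,A.round(4),B.round(4),np.linalg.norm(A-B),np.arctan2((A-B)[1],(A-B)[0]))
# hoop front tops z .045 top view
for u,v in((128,330),(200,322),(274,312),(347,303),(419,292),(490,282),(562,270)): print(T(u,v,.0).round(4),T(u,v,.045).round(4))
print('bowl right',onz('top',242,255,.05), 'teal',onz('top',370,291,.05))
```

```text
top [0.6569 0.1997 0.088 ] [ 0.6817 -0.112   0.088 ] 0.312750588822439 mid [0.6693 0.0439 0.088 ] yaw 0.07930420612113508
side [0.66   0.2026 0.088 ] [ 0.6847 -0.1071  0.088 ] 0.3106941976767343 mid [0.6724 0.0477 0.088 ] yaw 0.0795036144434372
top [ 0.5257 -0.0188  0.05  ] [ 0.3988 -0.0441  0.05  ] 0.12936472606507773 0.19722703456777063
side [ 0.5268 -0.0218  0.05  ] [ 0.4063 -0.0495  0.05  ] 0.1236970237874187 0.22627033636985022
side right [ 0.5338 -0.0436  0.05  ] [ 0.4129 -0.0684  0.05  ] 0.12339468966733888 0.20225769798711732
[0.5691 0.1812 0.    ] [0.5578 0.1765 0.045 ]
[0.5717 0.1338 0.    ] [0.5604 0.1304 0.045 ]
[ 0.5757  0.0849 -0.    ] [0.5642 0.083  0.045 ]
[0.579  0.0367 0.    ] [0.5674 0.0362 0.045 ]
[ 0.5837 -0.0111  0.    ] [ 0.572  -0.0101  0.045 ]
[ 0.5877 -0.0582  0.    ] [ 0.5759 -0.0559  0.045 ]
[ 0.5932 -0.1062  0.    ] [ 0.5812 -0.1025  0.045 ]
bowl right [0.4605953  0.22492779 0.05      ] teal [ 0.33565811 -0.13538168  0.05      ]
```

```bash
cat >> h.py <<'E'
def plan(x,y,z,th):
    o=get_obs(); w=o['tcp_rot']; W=Rn.from_quat([w[1],w[2],w[3],w[0]]).as_matrix()
    t=np.radians(th); c,s=np.cos(t),np.sin(t)
    G=np.array([[-s,c,0],[c,s,0],[0,0,-1]]).T
    # columns: tool x=(-s,c,0), y=(c,s,0), z=(0,0,-1)
    d=np.array([x,y,z])-o['tool_pos']; rv=Rn.from_matrix(W.T@G).as_rotvec()
    print('slide',(W.T@d).round(4).tolist(),'rot',rv.round(4).tolist(),'rows',np.linalg.norm(d)/.0417,np.degrees(np.linalg.norm(rv))/7.16)
E
python3 - <<'E'
from h import *
plan(.48,.16,.23,94.6)
E
```

```text
slide [-0.3721, -0.3815, 0.0011] rot [-0.0018, -0.0004, -0.503] rows 12.779754160847148 4.02490692011009
```

Emit:
{"api": "arm_command", "payload": {"increments": [{"slide":[-0.02,-0.021,0],"delta_rot":[0,0,-0.1]},{"slide":[-0.05,-0.05,0],"delta_rot":[0,0,-0.2]},{"slide":[-0.08,-0.08,0],"delta_rot":[0,0,-0.3]},{"slide":[-0.11,-0.11,0],"delta_rot":[0,0,-0.4]},{"slide":[-0.14,-0.14,0],"delta_rot":[0,0,-0.5]},{"slide":[-0.17,-0.17,0],"delta_rot":[0,0,-0.503]},{"slide":[-0.19,-0.195,0],"delta_rot":[0,0,-0.503]},{"slide":[-0.21,-0.215,0],"delta_rot":[0,0,-0.503]}], "jaw": 0}}

```text
time: 0.82
tool_pos: [0.4013, 0.3747, 0.231]
tcp_rot: [-0.0, -0.039, 0.999, -0.001]
wrist_force: [0.6, 0.4, -0.3]
width: 0.0
```

Run:
```python
from h import *
print(get_obs()['tool_pos'],get_obs()['width'])
plan(.48,.16,.23,94.6)
```

```text
[0.40126865 0.37465511 0.23097751] 2.061987498757098e-05
slide [-0.0619, -0.2201, 0.0014] rot [-0.0024, -0.001, -0.003] rows 5.482981399505632 0.03129987003288547
```

Emit:
{"api": "arm_command", "payload": {"increments": [{"slide":[-0.01,-0.036,0],"delta_rot":[0,0,0]},{"slide":[-0.02,-0.072,0],"delta_rot":[0,0,0]},{"slide":[-0.03,-0.108,0],"delta_rot":[0,0,0]},{"slide":[-0.04,-0.144,0],"delta_rot":[0,0,0]},{"slide":[-0.05,-0.18,0],"delta_rot":[0,0,0]},{"slide":[-0.055,-0.205,0],"delta_rot":[0,0,0]},{"slide":[-0.062,-0.22,0],"delta_rot":[0,0,0]},{"slide":[-0.062,-0.22,0],"delta_rot":[0,0,0]}]}}

```text
time: 1.48
tool_pos: [0.4817, 0.1598, 0.2313]
tcp_rot: [0.0, -0.036, 0.999, -0.001]
wrist_force: [-0.3, -0.5, -0.6]
width: -0.0
```

Run:
```python
from h import *
o=get_obs(); print(o['tool_pos'])
snap('wrist','w1.png')
for p in [(.6615,.1656,.12),(.6653,.1178,.12),(.669,.0699,.12)]: plan(*p,94.6)
```

```text
[0.48174666 0.15976047 0.23125951]
slide [-0.1804, -0.0104, 0.1113] rot [-0.0006, 0.0001, -0.0048] rows 5.088318111668595 0.03900690113985852
slide [-0.1805, -0.0584, 0.1113] rot [-0.0006, 0.0001, -0.0048] rows 5.275591991556561 0.03900690113985852
slide [-0.1806, -0.1064, 0.1113] rot [-0.0006, 0.0001, -0.0048] rows 5.69265283246262 0.03900690113985852
```

View pics/w1.png

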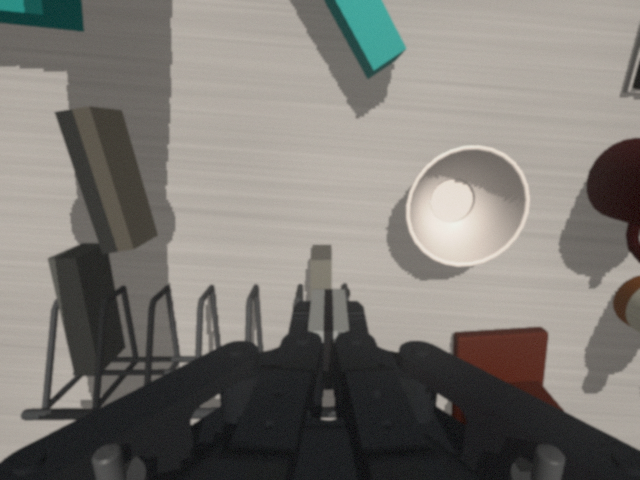

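The wrist view looks down at the two-layer stone at (105,180) upper left, the rack along the bottom left, the bowl at (468,205) and the knife block at (500,370), clear of the path. Now over the first gap.

Emit:
{"api": "arm_command", "payload": {"increments": [{"slide":[-0.035,-0.002,0],"delta_rot":[0,0,0]},{"slide":[-0.07,-0.004,0.0],"delta_rot":[0,0,0]},{"slide":[-0.105,-0.006,0.015],"delta_rot":[0,0,0]},{"slide":[-0.14,-0.008,0.04],"delta_rot":[0,0,0]},{"slide":[-0.165,-0.01,0.065],"delta_rot":[0,0,0]},{"slide":[-0.18,-0.0104,0.09],"delta_rot":[0,0,0]},{"slide":[-0.18,-0.0104,0.111],"delta_rot":[0,0,0]},{"slide":[-0.18,-0.0104,0.111],"delta_rot":[0,0,0]}]}}

```text
time: 2.2
tool_pos: [0.6572, 0.1702, 0.1149]
tcp_rot: [-0.005, -0.041, 0.999, -0.0]
wrist_force: [-1.6, 0.4, -0.6]
width: -0.0001
```

Run:
```python
from h import *
o=get_obs(); print(o['tool_pos'],o['wrist_force'])
snap('side','s1.png'); im=cv2.imread('pics/s1.png')[130:290,280:440]
cv2.imwrite('pics/s1c.png',cv2.resize(im,None,fx=3.7,fy=3.7,interpolation=cv2.INTER_CUBIC))
```

```text
[0.65717945 0.17022211 0.11492409] [-1.58773107  0.3842798  -0.60629776]
```

View pics/s1c.png

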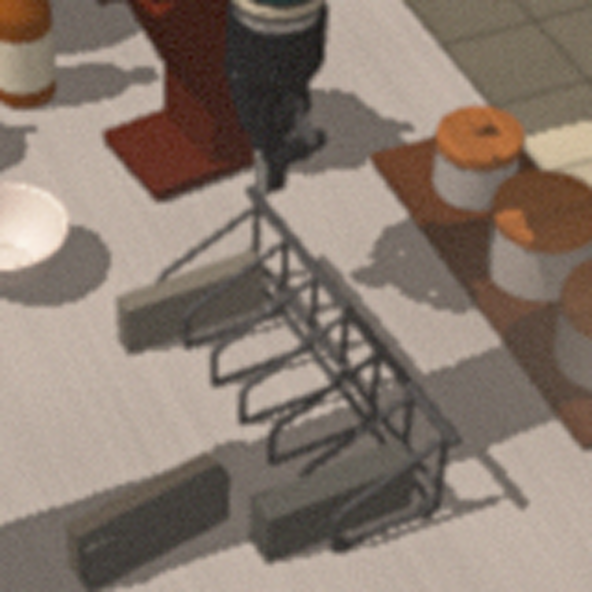

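The side crop shows the fingertip at (268,188), just above the rail's knife-block end. Now descending.

Emit:
{"api": "arm_command", "payload": {"increments": [{"slide":[-0.002,-0.001,0.008],"delta_rot":[0,0,0]},{"slide":[-0.002,-0.001,0.014],"delta_rot":[0,0,0]},{"slide":[-0.002,-0.001,0.018],"delta_rot":[0,0,0]},{"slide":[-0.002,-0.001,0.022],"delta_rot":[0,0,0]},{"slide":[-0.002,-0.001,0.024],"delta_rot":[0,0,0]},{"slide":[-0.002,-0.001,0.026],"delta_rot":[0,0,0]},{"slide":[-0.002,-0.001,0.027],"delta_rot":[0,0,0]}]}}

```text
time: 2.83
tool_pos: [0.6625, 0.1678, 0.0934]
tcp_rot: [0.0, -0.04, 0.999, 0.0]
wrist_force: [0.0, -0.1, 0.4]
width: 0.0003
```

Emit:
{"api": "arm_command", "payload": {"increments": [{"slide":[0,0,0.002],"delta_rot":[0,0,0]},{"slide":[0,0,0.003],"delta_rot":[0,0,0]},{"slide":[0,0,0.003],"delta_rot":[0,0,0]}]}}

```text
time: 3.08
tool_pos: [0.6627, 0.1679, 0.0929]
tcp_rot: [0.0, -0.04, 0.999, 0.0]
wrist_force: [-4.0, -0.3, 12.0]
width: -0.0003
```

Emit:
{"api": "arm_command", "payload": {"increments": [{"slide":[0,0,-0.015],"delta_rot":[0,0,0]},{"slide":[0,-0.01,-0.02],"delta_rot":[0,0,0]},{"slide":[0,-0.035,-0.02],"delta_rot":[0,0,0]},{"slide":[0,-0.05,-0.015],"delta_rot":[0,0,0]},{"slide":[0,-0.05,-0.01],"delta_rot":[0,0,0]},{"slide":[0,-0.05,-0.005],"delta_rot":[0,0,0]},{"slide":[0,-0.05,0],"delta_rot":[0,0,0]},{"slide":[0,-0.05,0],"delta_rot":[0,0,0]}]}}

```text
time: 3.75
tool_pos: [0.6665, 0.116, 0.0927]
tcp_rot: [-0.001, -0.04, 0.999, -0.001]
wrist_force: [-5.0, -4.5, 19.0]
width: -0.0001
```

Emit:
{"api": "arm_command", "payload": {"increments": [{"slide":[0,0,0],"delta_rot":[0,0,0]},{"slide":[0,0,-0.015],"delta_rot":[0,0,0]},{"slide":[0,-0.01,-0.02],"delta_rot":[0,0,0]},{"slide":[0,-0.035,-0.02],"delta_rot":[0,0,0]},{"slide":[0,-0.046,-0.015],"delta_rot":[0,0,0]},{"slide":[0,-0.046,-0.008],"delta_rot":[0,0,0]},{"slide":[0,-0.046,-0.002],"delta_rot":[0,0,0]},{"slide":[0,-0.046,0],"delta_rot":[0,0,0]}]}}

```text
time: 4.42
tool_pos: [0.6701, 0.0699, 0.0925]
tcp_rot: [-0.001, -0.04, 0.999, -0.002]
wrist_force: [-8.8, -6.0, 33.6]
width: -0.0003
```

Emit:
{"api": "arm_command", "payload": {"increments": [{"slide":[0,0,0],"delta_rot":[0,0,0]},{"slide":[0,0,0],"delta_rot":[0,0,0]}]}}

```text
time: 4.58
tool_pos: [0.67, 0.0699, 0.0927]
tcp_rot: [-0.001, -0.04, 0.999, -0.002]
wrist_force: [-5.4, -6.2, 21.8]
width: 0.0
```

All three touches registered (12, 19 and 34 N). Now lifting and moving beside the stone.

Run:
```python
from h import *
print(get_obs()['joint_positions'].round(2))
plan(.467,-.10,.20,11.7)
plan(.467,-.10,.20,191.7)
```

```text
[-0.16  0.69 -0.02  1.82  0.02  0.64  1.46]
slide [0.2161, -0.1536, -0.1064] rot [-0.0039, 0.0009, 1.4462] rows 6.850989418591475 11.572972289155212
slide [0.2161, -0.1536, -0.1064] rot [-0.0009, -0.0041, -1.6954] rows 6.850989418591475 13.566747696448841
```

Emit:
{"api": "arm_command", "payload": {"increments": [{"slide":[0,0,-0.03],"delta_rot":[0,0,0]},{"slide":[0.0,0,-0.07],"delta_rot":[0,0,0.1]},{"slide":[0.03,-0.02,-0.1],"delta_rot":[0,0,0.22]},{"slide":[0.06,-0.04,-0.106],"delta_rot":[0,0,0.34]},{"slide":[0.09,-0.06,-0.106],"delta_rot":[0,0,0.46]},{"slide":[0.12,-0.08,-0.106],"delta_rot":[0,0,0.58]},{"slide":[0.15,-0.1,-0.106],"delta_rot":[0,0,0.7]},{"slide":[0.18,-0.12,-0.106],"delta_rot":[0,0,0.82]}], "jaw": 0.06}}

```text
time: 5.25
tool_pos: [0.4987, -0.0609, 0.1953]
tcp_rot: [-0.001, 0.363, 0.932, 0.0]
wrist_force: [0.2, -0.8, 0.3]
width: 0.0599
```

Run:
```python
from h import *
print(get_obs()['tool_pos'])
plan(.467,-.10,.20,11.7)
```

```text
[ 0.49871742 -0.06088077  0.19527842]
slide [-0.0031, -0.0503, -0.0047] rot [-0.0007, -0.0014, 0.6235] rows 1.2130126949591102 4.989517259057986
```

Emit:
{"api": "arm_command", "payload": {"increments": [{"slide":[0,-0.025,0],"delta_rot":[0,0,0.12]},{"slide":[-0.003,-0.05,0],"delta_rot":[0,0,0.24]},{"slide":[-0.003,-0.05,0],"delta_rot":[0,0,0.36]},{"slide":[-0.003,-0.05,0],"delta_rot":[0,0,0.48]},{"slide":[-0.003,-0.05,0],"delta_rot":[0,0,0.59]},{"slide":[-0.003,-0.05,0],"delta_rot":[0,0,0.6235]},{"slide":[-0.003,-0.05,0],"delta_rot":[0,0,0.6235]}]}}

```text
time: 5.83
tool_pos: [0.4687, -0.0991, 0.1952]
tcp_rot: [-0.001, 0.629, 0.777, -0.0]
wrist_force: [-0.3, -0.6, 0.5]
width: 0.0602
```

Run:
```python
from h import *
print(get_obs()['tool_pos'])
snap('wrist','w2.png')
plan(.467,-.10,.03,11.7)
```

```text
[ 0.46874348 -0.09914142  0.19516724]
slide [-0.0004, -0.0016, 0.1653] rot [-0.0016, -0.0006, 0.0066] rows 3.964542898176568 0.054316731990355145
```

View pics/w2.png

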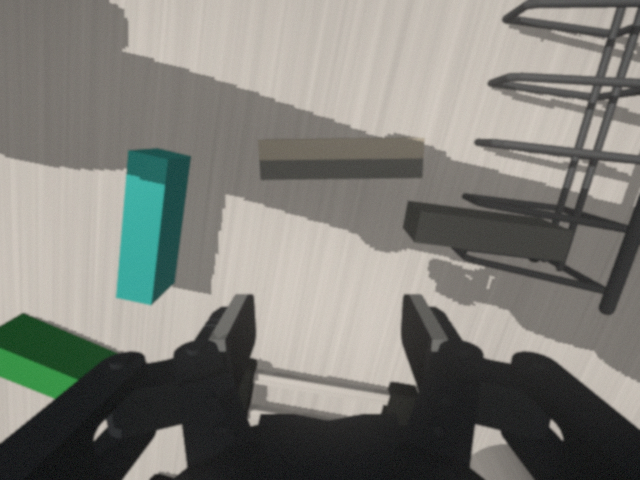

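The wrist view from above shows the two-layer stone with corners (258,140), (423,138), (423,178) and (261,180), aligned with the tool. The rack stone's end is at (410,220), outside the fingers' path.

Run:
```python
from h import *
P=[onz('wrist',u,v,.05) for u,v in((258,140),(423,138),(423,178),(261,180))]
print(np.array(P).round(4)); 
for A,B in((P[1],P[0]),(P[2],P[3])): print(np.arctan2(*(A-B)[1::-1]),np.linalg.norm(A-B))
print('c',np.mean(P,0))
print('rs2',onz('wrist',410,203,.05),onz('wrist',404,236,.05))
plan(.467,-.10,.02,11.7)
```

```text
[[ 0.4034 -0.0443  0.05  ]
 [ 0.5242 -0.0171  0.05  ]
 [ 0.5324 -0.0457  0.05  ]
 [ 0.4103 -0.0733  0.05  ]]
0.2216807405753635 0.1238099610217074
0.22250644389264104 0.12518665855653754
c [ 0.46758517 -0.04508172  0.05      ]
rs2 [ 0.52787321 -0.06659041  0.05      ] [ 0.53037075 -0.09356175  0.05      ]
slide [-0.0004, -0.0016, 0.1753] rot [-0.0016, -0.0006, 0.0066] rows 4.204335664902633 0.054316731990355145
```

Run:
```python
from h import *
plan(.471,-.089,.02,12.7)
```

```text
slide [0.0095, 0.0046, 0.1753] rot [-0.0016, -0.0006, -0.0109] rows 4.211680489461678 0.0881455869685315
```

Emit:
{"api": "arm_command", "payload": {"increments": [{"slide":[0.005,0.004,0.03],"delta_rot":[-0.0016,-0.0006,-0.011]},{"slide":[0.0095,0.0046,0.065],"delta_rot":[-0.0016,-0.0006,-0.011]},{"slide":[0.0095,0.0046,0.1],"delta_rot":[-0.0016,-0.0006,-0.011]},{"slide":[0.0095,0.0046,0.135],"delta_rot":[-0.0016,-0.0006,-0.011]},{"slide":[0.0095,0.0046,0.16],"delta_rot":[-0.0016,-0.0006,-0.011]},{"slide":[0.0095,0.0046,0.175],"delta_rot":[-0.0016,-0.0006,-0.011]},{"slide":[0.0095,0.0046,0.187],"delta_rot":[-0.0016,-0.0006,-0.011]},{"slide":[0.0095,0.0046,0.191],"delta_rot":[-0.0016,-0.0006,-0.011]}], "jaw": 0.05}}

```text
time: 6.55
tool_pos: [0.4705, -0.0896, 0.003]
tcp_rot: [-0.001, 0.625, 0.781, -0.0]
wrist_force: [0.5, -0.3, 0.5]
width: 0.0497
```

Run:
```python
from h import *
o=get_obs();print(o['tool_pos'],o['wrist_force'],o['joint_positions'].round(2))
plan(.471,-.089,.004,12.7)
# rack frame
xr=np.array([np.cos(.0795),np.sin(.0795)]);yr=np.array([-xr[1],xr[0]])
print(np.array([.626,.0425])+.024*yr)
```

```text
[ 0.47047526 -0.08959789  0.00298963] [ 0.53117256 -0.34793537  0.51130739] [ 0.01  0.71  0.11  2.28 -0.44  0.17  0.75]
slide [0.0005, 0.0006, -0.001] rot [-0.0015, -0.0017, -0.0014] rows 0.030838240212510352 0.021467539525401532
[0.62409401 0.0664242 ]
```

Emit:
{"api": "arm_command", "payload": {"increments": [{"slide":[0.008,0,0],"delta_rot":[0,0,0]},{"slide":[0.016,0,0],"delta_rot":[0,0,0]},{"slide":[0.022,0,0],"delta_rot":[0,0,0.0]},{"slide":[0.028,0,0],"delta_rot":[0,0,0.01]},{"slide":[0.034,0,0],"delta_rot":[0,0,0.02]},{"slide":[0.041,0,0],"delta_rot":[0,0,0.03]},{"slide":[0.048,0,0],"delta_rot":[0,0,0.04]},{"slide":[0.055,0,0],"delta_rot":[0,0,0.05]}]}}

```text
time: 7.22
tool_pos: [0.4605, -0.0375, 0.0059]
tcp_rot: [0.002, 0.646, 0.763, 0.001]
wrist_force: [1.9, -6.1, 6.5]
width: 0.0499
```

Run:
```python
from h import *
o=get_obs();print(o['tool_pos'],o['wrist_force'])
snap('wrist','w3.png')
```

```text
[ 0.46048883 -0.03747094  0.00589643] [ 1.89293744 -6.07764223  6.478897  ]
```

View pics/w3.png

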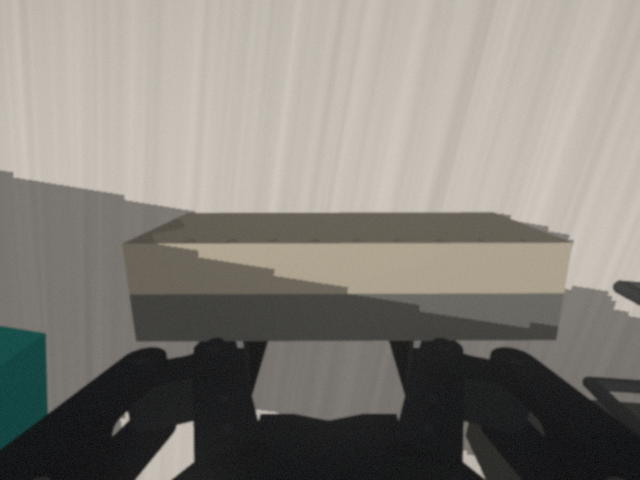

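The wrist view shows the stone upright and flush on both fingertips, with top corners (124,242), (572,241), (557,340) and (137,340).

```bash
cat >> h.py <<'E'
xr=np.array([np.cos(.0795),np.sin(.0795)]);yr=np.array([-xr[1],xr[0]]);ro=np.array([.626,.0425])
def rk(p): d=np.array(p)[:2]-ro; return (np.array([d@xr,d@yr])*1000).round(1)
def stone(corners):
    P=[onz('wrist',u,v,.05) for u,v in corners]  # left-near,left-far,right-far,right-near
    c=np.mean(P,0); a=(P[1]+P[2]-P[0]-P[3])/2; t=(P[0]+P[1]-P[2]-P[3])/2
    print('stone',c.round(4),'rack',rk(c),'yaw',np.arctan2(a[1],a[0]).round(4),'len',np.linalg.norm(a),np.linalg.norm(t)); return c
E
python3 - <<'E'
from h import *
c=stone(((124,242),(572,241),(557,340),(137,340)))
o=get_obs(); print('tcp rack',rk(o['tool_pos']))
plan(.452,.0265,.004,4.6)
E
```

```text
stone [ 0.4614 -0.0075  0.05  ] rack [-168.1  -36.8] yaw 0.1674 len 0.1253371388969905 0.030849221848069843
tcp rack [-171.7  -64.6]
slide [0.0625, 0.0025, 0.0017] rot [0.0033, 0.0008, 0.0878] rows 1.500945960077114 0.7034104497271227
```

Emit:
{"api": "arm_command", "payload": {"increments": [{"slide":[0.008,0,0],"delta_rot":[0,0,0.015]},{"slide":[0.016,0,0],"delta_rot":[0,0,0.03]},{"slide":[0.025,0,0],"delta_rot":[0,0,0.045]},{"slide":[0.034,0,0],"delta_rot":[0,0,0.06]},{"slide":[0.042,0,0],"delta_rot":[0,0,0.075]},{"slide":[0.049,0,0],"delta_rot":[0,0,0.086]},{"slide":[0.054,0,0],"delta_rot":[0,0,0.086]},{"slide":[0.056,0,0],"delta_rot":[0,0,0.086]}]}}

```text
time: 7.93
tool_pos: [0.4507, 0.0179, 0.0057]
tcp_rot: [0.002, 0.678, 0.735, 0.001]
wrist_force: [1.2, -5.8, 5.9]
width: 0.0498
```

Run:
```python
from h import *
o=get_obs();print(o['tool_pos'],o['wrist_force'],'tcp rack',rk(o['tool_pos']))
plan(.4548,.0249,.004,4.6)
im=snap('wrist','w4.png')
```

```text
[0.45071928 0.01791078 0.00571778] [ 1.2485827  -5.78170935  5.87521701] tcp rack [-176.7  -10.6]
slide [0.0066, 0.0046, 0.0017] rot [0.0037, 0.002, 0.001] rows 0.19840729531773219 0.03424911633337153
```

View pics/w4.png

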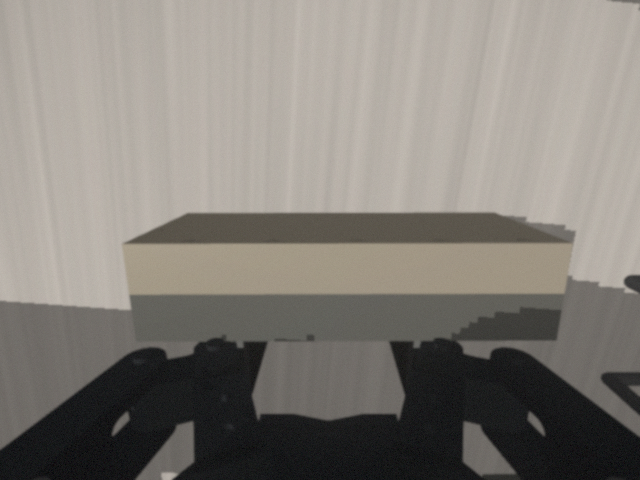

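Stone still flush and upright at the same pixels. It needs about 7 mm more, then back off.

Emit:
{"api": "arm_command", "payload": {"increments": [{"slide":[0.003,0,0],"delta_rot":[0,0,0]},{"slide":[0.005,0,0],"delta_rot":[0,0,0]},{"slide":[0.007,0,0],"delta_rot":[0,0,0]},{"slide":[0.007,0,0],"delta_rot":[0,0,0]},{"slide":[0.007,0,0],"delta_rot":[0,0,0]}]}}

```text
time: 8.4
tool_pos: [0.45, 0.0243, 0.0057]
tcp_rot: [0.002, 0.678, 0.735, 0.0]
wrist_force: [0.6, -4.9, 6.1]
width: 0.0504
```

Run:
```python
from h import *
o=get_obs();print(o['tool_pos'],o['wrist_force'],'tcp rack',rk(o['tool_pos']))
```

```text
[0.44995777 0.02430452 0.00566577] [ 0.6412933  -4.88528283  6.07364381] tcp rack [-176.9   -4.2]
```

Emit:
{"api": "arm_command", "payload": {"increments": [{"slide":[-0.01,0,0],"delta_rot":[0,0,0]},{"slide":[-0.025,0,0],"delta_rot":[0,0,0]},{"slide":[-0.03,0,-0.03],"delta_rot":[0,0,0]},{"slide":[-0.03,0,-0.07],"delta_rot":[0,0,0]},{"slide":[-0.03,0,-0.11],"delta_rot":[0,0,0]},{"slide":[-0.03,0,-0.15],"delta_rot":[0,0,0]},{"slide":[-0.03,0,-0.185],"delta_rot":[0,0,0]},{"slide":[-0.03,0,-0.185],"delta_rot":[0,0,0]}], "jaw": 0}}

```text
time: 9.07
tool_pos: [0.4545, -0.0034, 0.1952]
tcp_rot: [0.003, 0.677, 0.736, 0.005]
wrist_force: [-0.3, 0.1, -0.5]
width: 0.0002
```

Run:
```python
from h import *
o=get_obs();print(o['tool_pos'],o['wrist_force'],'tcp rack',rk(o['tool_pos']))
im=snap('wrist','w5.png')
```

```text
[ 0.45447887 -0.00341348  0.19520531] [-0.2631281   0.06435362 -0.47569593] tcp rack [-174.6  -32.1]
```

View pics/w5.png

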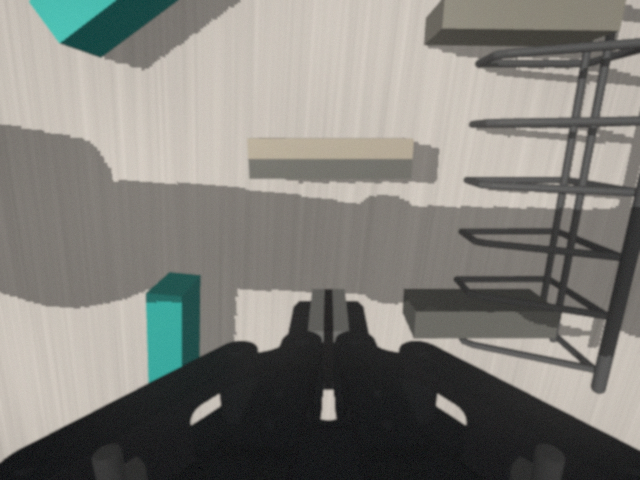

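View 10: the stone is at corners (248,138), (413,138), (413,179) and (248,179), upright. The hoop tips bounding gap 3 are at (472,124) and (466,182), so the stone lies in front of gap 3.

Run:
```python
from h import *
c=stone(((248,138),(413,138),(413,179),(248,179)))
for p in((478,62),(472,124),(466,182),(460,234),(456,281),(462,341)): print(rk(onz('wrist',*p,.042)))
# hoop direction
for p,q in(((472,124),(560,122)),((466,181),(560,185))): 
  A,B=onz('wrist',*p,.043),onz('wrist',*q,.065); print(rk(A),rk(B))
# approach behind near end
n=c[:2]-xr*(.0625+.04); print(n); plan(*n,.195,94.6)
```

```text
stone [0.4519 0.0511 0.05  ] rack [-172.8   22.4] yaw 0.0835 len 0.12467265774532736 0.030265954861995653
[-66.   91.1]
[-65.5  48.2]
[-65.4   4.4]
[-65.7 -38.2]
[-64.8 -79.7]
[ -53.6 -137.6]
[-65.9  48.2] [-12.7  49.1]
[-65.8   5.3] [-4.8  5.2]
[0.34976625 0.04299193]
slide [0.0546, -0.0991, -0.0026] rot [0.0072, 0.0042, -1.5664] rows 2.7144606813229397 12.534650950698401
```

The stone is aligned (rack y 22 mm, yaw within 0.004). Its near end at x≈0.39 lies inside the tool-down reach, so I'll start the end push with the tool tilted, tip towards the base. First turning the tool.

Emit:
{"api": "arm_command", "payload": {"increments": [{"slide":[0.0,0,0],"delta_rot":[0.0,0.0,-0.12]},{"slide":[0.0,0,0],"delta_rot":[0,0,-0.24]},{"slide":[0.01,-0.0,0],"delta_rot":[0,0,-0.36]},{"slide":[0.02,-0.005,0],"delta_rot":[0,0,-0.48]},{"slide":[0.03,-0.01,0],"delta_rot":[0,0,-0.6]},{"slide":[0.04,-0.015,0],"delta_rot":[0,0,-0.72]},{"slide":[0.046,-0.02,0],"delta_rot":[0,0,-0.84]},{"slide":[0.046,-0.02,0],"delta_rot":[0,0,-0.96]}]}}

```text
time: 9.78
tool_pos: [0.4245, 0.0417, 0.1886]
tcp_rot: [-0.002, 0.256, 0.967, -0.0]
wrist_force: [0.8, -0.8, 0.5]
width: -0.0001
```

Emit:
{"api": "arm_command", "payload": {"increments": [{"slide":[0.0,0,0],"delta_rot":[0.0,0.0,-0.12]},{"slide":[0.0,0,0],"delta_rot":[0,0,-0.24]},{"slide":[0,0.0,0],"delta_rot":[0,0,-0.36]},{"slide":[0,0,0],"delta_rot":[0,0,-0.48]},{"slide":[0,0,0],"delta_rot":[0,0,-0.6]},{"slide":[0,0,0],"delta_rot":[0,0,-0.606]}]}}

```text
time: 10.28
tool_pos: [0.4261, 0.0403, 0.1889]
tcp_rot: [-0.001, -0.041, 0.999, 0.0]
wrist_force: [0.2, -0.3, 0.5]
width: 0.0002
```

Run:
```python
from h import *
o=get_obs();print(o['tool_pos'],o['joint_positions'].round(3),'tcp rack',rk(o['tool_pos']))
w=ro+(-.260)*xr+.0235*yr; print(w)
plan(*w,.195,94.6)
```

```text
[0.42612874 0.04025615 0.18893544] [-0.298  0.295  0.121  2.294 -0.067  0.559  1.527] tcp rack [-199.4   13.6]
[0.36495492 0.04527754]
slide [0.0606, 0.01, -0.0059] rot [0.0005, -0.0028, 0.0009] rows 1.479099158721913 0.02344485726502194
```

Emit:
{"api": "arm_command", "payload": {"increments": [{"slide":[0.015,0.0025,0],"delta_rot":[0,0.05,0]},{"slide":[0.03,0.005,0],"delta_rot":[0,0.1,0]},{"slide":[0.045,0.0075,0.0],"delta_rot":[0,0.15,0]},{"slide":[0.062,0.01,0.0],"delta_rot":[0,0.2,0]},{"slide":[0.062,0.01,0.02],"delta_rot":[0,0.2,0]},{"slide":[0.062,0.01,0.05],"delta_rot":[0,0.2,0]},{"slide":[0.062,0.01,0.08],"delta_rot":[0,0.2,0]},{"slide":[0.062,0.01,0.1],"delta_rot":[0,0.2,0]}]}}

```text
time: 10.95
tool_pos: [0.3638, 0.0452, 0.0879]
tcp_rot: [-0.101, -0.038, 0.994, -0.004]
wrist_force: [-0.1, 1.0, 0.0]
width: -0.0
```

Run:
```python
from h import *
o=get_obs();print(o['tool_pos'],o['joint_positions'].round(3),'tcp rack',rk(o['tool_pos']),o['wrist_force'])
w=o['tcp_rot'];W=Rn.from_quat([w[1],w[2],w[3],w[0]]).as_matrix();print(W.round(3))
t=np.array([*(ro-.260*xr+.0235*yr),.01]); print('slide',W.T@(t-o['tool_pos']))
```

```text
[0.36383538 0.04519191 0.08792044] [-0.276  0.513  0.07   2.369 -0.136  0.465  1.562] tcp rack [-261.1   23.5] [-0.08741132  0.97799351  0.04253921]
[[-0.977 -0.075 -0.2  ]
 [-0.074  0.997 -0.016]
 [ 0.201 -0.001 -0.98 ]]
slide [-1.67410234e-02  5.50132755e-05  7.61090695e-02]
```

Emit:
{"api": "arm_command", "payload": {"increments": [{"slide":[-0.006,0,0.025],"delta_rot":[0,0,0]},{"slide":[-0.012,0,0.05],"delta_rot":[0,0,0]},{"slide":[-0.015,0,0.067],"delta_rot":[0,0,0]},{"slide":[-0.0165,0,0.076],"delta_rot":[0,0,0]},{"slide":[-0.0165,0,0.076],"delta_rot":[0,0,0]}]}}

```text
time: 11.37
tool_pos: [0.365, 0.045, 0.0106]
tcp_rot: [-0.101, -0.038, 0.994, -0.004]
wrist_force: [-0.7, -0.2, 0.1]
width: 0.0002
```

Run:
```python
from h import *
o=get_obs();print(o['tool_pos'],o['joint_positions'].round(3),'tcp rack',rk(o['tool_pos']),o['wrist_force'])
w=o['tcp_rot'];W=Rn.from_quat([w[1],w[2],w[3],w[0]]).as_matrix()
for X in(-.24,-.20,-.16): t=np.array([*(ro+X*xr+.0235*yr),.01]); print('slide',X,(W.T@(t-o['tool_pos'])).round(4))
```

```text
[0.36500807 0.04496087 0.01063413] [-0.239  0.689  0.024  2.386 -0.161  0.272  1.588] tcp rack [-260.    23.2] [-0.70221206 -0.20564713  0.07022569]
slide -0.24 [-0.0197  0.0004 -0.0034]
slide -0.2 [-0.0589  0.0005 -0.0115]
slide -0.16 [-0.098   0.0006 -0.0196]
```

Emit:
{"api": "arm_command", "payload": {"increments": [{"slide":[-0.006,0,-0.0012],"delta_rot":[0,0,0]},{"slide":[-0.013,0,-0.0026],"delta_rot":[0,0,0]},{"slide":[-0.021,0,-0.0042],"delta_rot":[0,0,0]},{"slide":[-0.03,0,-0.006],"delta_rot":[0,0,0]},{"slide":[-0.039,0,-0.0078],"delta_rot":[0,0,0]},{"slide":[-0.048,0,-0.0096],"delta_rot":[0,0,0]},{"slide":[-0.056,0,-0.0112],"delta_rot":[0,0,0]},{"slide":[-0.06,0,-0.012],"delta_rot":[0,0,0]}]}}

```text
time: 12.03
tool_pos: [0.4292, 0.0497, 0.0125]
tcp_rot: [-0.098, -0.039, 0.994, -0.004]
wrist_force: [-4.5, -0.2, 4.9]
width: -0.0005
```

Run:
```python
from h import *
o=get_obs();print(o['tool_pos'],'tcp rack',rk(o['tool_pos']),o['wrist_force'])
im=snap('top','t2.png'); w=snap('wrist','w6.png'); s=snap('side','s2.png')
c=lambda a,y,x:cv2.resize(a[y:y+150,x:x+200],(400,300),interpolation=cv2.INTER_CUBIC)
m=np.vstack([np.hstack([c(im,150,230),c(s,170,270)]),np.hstack([cv2.resize(w,(400,300)),np.zeros((300,400,3),np.uint8)])])
cv2.imwrite('pics/m1.png',m[:,:,::-1])
```

```text
[0.429182  0.049676  0.0125367] tcp rack [-195.6   22.8] [-4.51243259 -0.22554661  4.88942226]
```

View pics/m1.png

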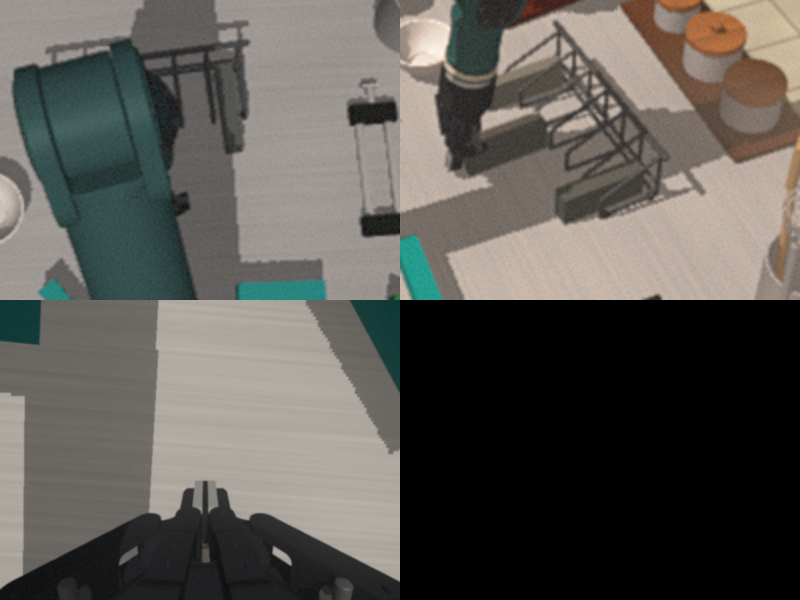

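The montage shows the stone (side crop, 465–548, 120–170) upright with its far end at the third gap's mouth and the fingertip behind it. The arm hides it in the top view.

Run:
```python
from h import *
# where expected stone top corners / hoops 3,4 front tops / fall in side crop of m1
f=lambda X,Y,z: ((proj('side',[*(ro+X/1000*xr+Y/1000*yr),z])-[270,170])*2+[400,0]).round(0)
for n,X,Y,z in(('farR',-50,8,.05),('farL',-50,38,.05),('nearR',-175,8,.05),('nearRb',-175,8,0),('farRb',-50,8,0),('h3',-45,48,.045),('h4',-45,0,.045)): print(n,f(X,Y,z))
s=cv2.imread('pics/s2.png')[190:260,290:370]; cv2.imwrite('pics/s2c.png',cv2.resize(s,None,fx=8,fy=8,interpolation=cv2.INTER_CUBIC))
g=cv2.cvtColor(cv2.imread('pics/s2.png'),cv2.COLOR_BGR2GRAY)
for r in range(226,252,3): print(r,g[r,300:356:2].tolist())
```

```text
farR [546. 123.]
farL [536. 109.]
nearR [466. 152.]
nearRb [468. 176.]
farRb [545. 146.]
h3 [536. 106.]
h4 [551. 128.]
226 [47, 46, 43, 45, 43, 39, 124, 167, 179, 182, 186, 187, 186, 183, 184, 186, 179, 172, 149, 128, 161, 182, 178, 178, 178, 185, 162, 126]
229 [43, 47, 44, 42, 41, 114, 183, 182, 178, 179, 185, 183, 175, 163, 131, 101, 88, 92, 91, 83, 66, 144, 161, 127, 90, 78, 61, 66]
232 [46, 45, 48, 47, 50, 102, 187, 183, 173, 163, 118, 100, 87, 91, 89, 82, 67, 68, 70, 61, 68, 53, 92, 102, 76, 85, 164, 189]
235 [43, 42, 42, 60, 54, 105, 120, 101, 90, 95, 91, 78, 71, 67, 65, 66, 64, 61, 61, 64, 70, 67, 127, 73, 121, 141, 167, 167]
238 [43, 44, 39, 67, 73, 92, 91, 83, 73, 65, 59, 62, 65, 63, 59, 57, 63, 60, 66, 65, 63, 64, 69, 81, 109, 109, 112, 103]
241 [45, 48, 53, 61, 63, 58, 48, 68, 66, 70, 60, 63, 61, 64, 57, 58, 56, 63, 65, 60, 61, 68, 67, 75, 99, 71, 66, 75]
244 [41, 42, 44, 44, 55, 64, 49, 59, 66, 67, 66, 64, 68, 61, 66, 63, 60, 61, 66, 68, 81, 91, 86, 78, 99, 108, 111, 81]
247 [42, 35, 39, 44, 56, 60, 59, 64, 64, 64, 65, 62, 62, 60, 63, 65, 81, 90, 103, 112, 111, 110, 111, 112, 109, 113, 78, 71]
250 [42, 66, 61, 59, 65, 63, 66, 63, 64, 64, 64, 62, 77, 90, 107, 117, 111, 110, 110, 110, 112, 112, 112, 113, 114, 111, 80, 82]
```

The predicted corners match (far right expected (546,123), seen about (548,122)). Straightening the tool, then the final push.

Emit:
{"api": "arm_command", "payload": {"increments": [{"slide":[0.006,0,0.001],"delta_rot":[0,0,0]},{"slide":[0.004,0,0.001],"delta_rot":[0,-0.08,0]},{"slide":[0.002,0,0],"delta_rot":[0,-0.15,0]},{"slide":[0.0,0,0],"delta_rot":[0,-0.2,0]},{"slide":[0.0,0,0],"delta_rot":[0,-0.2,0]}]}}

```text
time: 12.6
tool_pos: [0.4246, 0.0491, 0.0125]
tcp_rot: [-0.001, -0.039, 0.999, -0.0]
wrist_force: [0.2, -0.1, -0.7]
width: 0.0002
```

Run:
```python
from h import *
o=get_obs();print(o['tool_pos'],'tcp rack',rk(o['tool_pos']),o['wrist_force'])
plan(*(ro-.150*xr+.0238*yr),.01,94.6)
plan(*(ro-.100*xr+.0238*yr),.01,94.6)
```

```text
[0.42460478 0.04910197 0.01245195] tcp rack [-200.2   22.6] [ 0.22032977 -0.11102674 -0.6507181 ]
slide [-0.0502, 0.0013, 0.0024] rot [-0.0006, -0.0014, -0.0023] rows 1.2064635301011648 0.02227606531327822
slide [-0.1002, 0.0014, 0.0023] rot [-0.0006, -0.0014, -0.0023] rows 2.4046110203242135 0.02227606531327822
```

Emit:
{"api": "arm_command", "payload": {"increments": [{"slide":[-0.01,0.0013,0.002],"delta_rot":[0,0,0]},{"slide":[-0.02,0.0013,0.002],"delta_rot":[0,0,0]},{"slide":[-0.03,0.0013,0.002],"delta_rot":[0,0,0]},{"slide":[-0.04,0.0013,0.002],"delta_rot":[0,0,0]},{"slide":[-0.05,0.0013,0.002],"delta_rot":[0,0,0]},{"slide":[-0.06,0.0013,0.002],"delta_rot":[0,0,0]},{"slide":[-0.069,0.0013,0.002],"delta_rot":[0,0,0]},{"slide":[-0.076,0.0013,0.002],"delta_rot":[0,0,0]}]}}

```text
time: 13.27
tool_pos: [0.5051, 0.0568, 0.0104]
tcp_rot: [0.001, -0.039, 0.999, -0.0]
wrist_force: [-2.2, -1.3, -1.5]
width: 0.0001
```

Emit:
{"api": "arm_command", "payload": {"increments": [{"slide":[-0.005,0,0],"delta_rot":[0,0,0]},{"slide":[-0.009,0,0],"delta_rot":[0,0,0]},{"slide":[-0.012,0,0],"delta_rot":[0,0,0]},{"slide":[-0.014,0,0],"delta_rot":[0,0,0]},{"slide":[-0.014,0,0],"delta_rot":[0,0,0]}]}}

```text
time: 13.68
tool_pos: [0.5179, 0.0579, 0.0105]
tcp_rot: [0.001, -0.039, 0.999, -0.0]
wrist_force: [-0.9, 0.4, -0.2]
width: -0.0003
```

Run:
```python
from h import *
o=get_obs();print(o['tool_pos'],'tcp rack',rk(o['tool_pos']),o['wrist_force'])
```

```text
[0.51786177 0.05786538 0.01045827] tcp rack [-106.6   23.9] [-0.90913944  0.3650081  -0.19781769]
```

Emit:
{"api": "arm_command", "payload": {"increments": [{"slide":[-0.002,0,0],"delta_rot":[0,0,0]},{"slide":[-0.004,0,0],"delta_rot":[0,0,0]},{"slide":[-0.006,0,0],"delta_rot":[0,0,0]}]}}

```text
time: 13.93
tool_pos: [0.5206, 0.058, 0.0102]
tcp_rot: [-0.002, -0.039, 0.999, -0.0]
wrist_force: [-8.2, -2.0, 3.3]
width: 0.0001
```

Emit:
{"api": "arm_command", "payload": {"increments": [{"slide":[-0.002,0,0],"delta_rot":[0,0,0]},{"slide":[-0.003,0,0],"delta_rot":[0,0,0]}]}}

```text
time: 14.1
tool_pos: [0.5203, 0.0579, 0.0098]
tcp_rot: [-0.005, -0.039, 0.999, -0.001]
wrist_force: [-10.6, -0.5, 6.5]
width: -0.0001
```

Emit:
{"api": "arm_command", "payload": {"increments": [{"slide":[-0.002,0,0],"delta_rot":[0,0,0]},{"slide":[-0.004,0,0],"delta_rot":[0,0,0]},{"slide":[-0.004,0,0],"delta_rot":[0,0,0]}]}}

```text
time: 14.35
tool_pos: [0.52, 0.0576, 0.0093]
tcp_rot: [-0.009, -0.039, 0.999, -0.001]
wrist_force: [-14.3, -1.2, 5.8]
width: 0.0001
```

Emit:
{"api": "arm_command", "payload": {"increments": [{"slide":[0.02,0,0],"delta_rot":[0,0,0]},{"slide":[0.045,0,0],"delta_rot":[0,0,0]},{"slide":[0.06,0,-0.02],"delta_rot":[0,0,0]},{"slide":[0.06,0,-0.06],"delta_rot":[0,0,0]},{"slide":[0.06,0,-0.1],"delta_rot":[0,0,0]},{"slide":[0.06,0,-0.14],"delta_rot":[0,0,0]},{"slide":[0.06,0,-0.18],"delta_rot":[0,0,0]},{"slide":[0.06,0,-0.22],"delta_rot":[0,0,0]}]}}

```text
time: 15.02
tool_pos: [0.4717, 0.0544, 0.2332]
tcp_rot: [0.003, -0.039, 0.999, 0.0]
wrist_force: [0.5, 2.0, -0.7]
width: 0.0001
```

Emit:
{"api": "arm_command", "payload": {"increments": [{"slide":[0.01,0.03,0],"delta_rot":[0,0,0]},{"slide":[0.02,0.07,0],"delta_rot":[0,0,0]},{"slide":[0.025,0.11,0],"delta_rot":[0,0,0]},{"slide":[0.03,0.15,0],"delta_rot":[0,0,0]},{"slide":[0.03,0.19,0],"delta_rot":[0,0,0]},{"slide":[0.03,0.23,0],"delta_rot":[0,0,0]},{"slide":[0.03,0.27,0],"delta_rot":[0,0,0]},{"slide":[0.03,0.29,0],"delta_rot":[0,0,0]}]}}

```text
time: 15.68
tool_pos: [0.4179, 0.3487, 0.2313]
tcp_rot: [0.003, -0.042, 0.999, 0.003]
wrist_force: [-0.7, 0.3, 1.3]
width: 0.0002
```

Emit:
{"api": "arm_command", "payload": {"increments": [{"slide":[0,0,0],"delta_rot":[0,0,0]},{"slide":[0,0,0],"delta_rot":[0,0,0]},{"slide":[0,0,0],"delta_rot":[0,0,0]}]}}

```text
time: 15.93
tool_pos: [0.4186, 0.3402, 0.2303]
tcp_rot: [0.001, -0.038, 0.999, -0.0]
wrist_force: [-0.3, 0.2, 0.2]
width: 0.0002
```

Run:
```python
from h import *
o=get_obs();print(o['tool_pos'],o['wrist_force'])
im=snap('top','t3.png'); s=snap('side','s3.png')
c=lambda a,y,x:cv2.resize(a[y:y+150,x:x+100],(400,600),interpolation=cv2.INTER_CUBIC)
cv2.imwrite('pics/m2.png',np.hstack([c(im,130,255),c(s,170,310)])[:,:,::-1])
for n in('top','side'):
  off=np.array({'top':(255,130),'side':(310,170)}[n])
  for k,X,Y,z in(('nearL',-89,39,.05),('nearR',-89,9,.05),('farR',36,9,.05),('h4top',-45,0,.045),('h3',-45,48,.045)): print(n,k,((proj(n,[*(ro+X/1000*xr+Y/1000*yr),z])-off)*4+[400*(n=='side'),0]).round(0))
d={}
for n in('top','side'):
  a=cv2.imread(f'pics/{n}0.png').astype(int);b=cv2.imread(f"pics/{n[0]}3.png").astype(int)
```

```text
[0.41855427 0.340196   0.23031014] [-0.30023566  0.17831027  0.23692827]
top nearL [152. 389.]
top nearR [193. 383.]
top farR [170. 221.]
top h4top [197. 326.]
top h3 [132. 334.]
side nearL [463. 236.]
side nearR [482. 262.]
side farR [635. 206.]
side h4top [542. 255.]
side h3 [512. 213.]
```

View pics/m2.png

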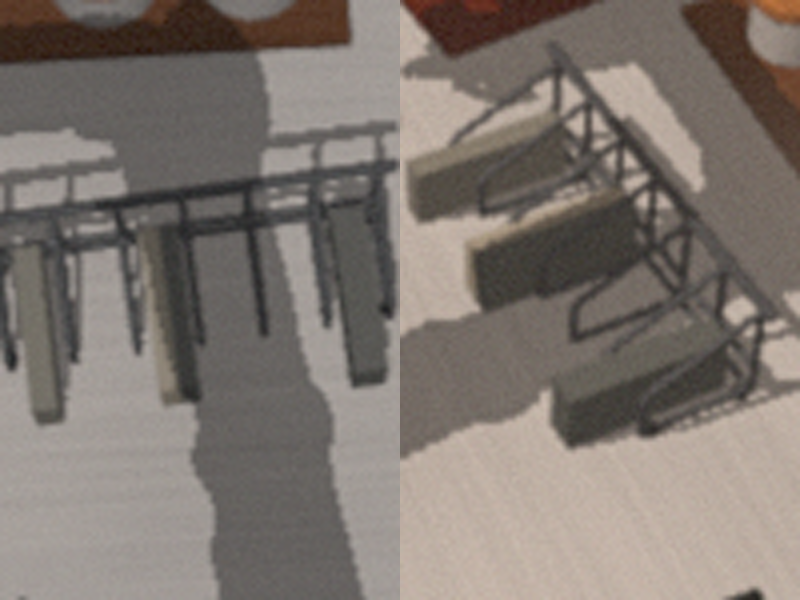

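Run:
```python
from h import *
print(sign_off())
```

```text
the job is handed in; nothing more can be done
None
```

I counted off the three gaps and pushed the two-layer stone home in the third one; the job is handed in at about 16 s on the robot's clock. `sign_off()` gives no verdict, so the result below rests on my own checks.

- **Counting:** The knife block stands at the rack's left (+y) end. A closed fingertip touched the back rail over gaps 1, 2 and 3 only. The last wrist-force readings were 12, 19 and 22 N, with a peak reading of 34 N on the third.
- **Pushing:** I pushed the stone sideways with two fingertips until it lined up with gap 3, then pushed it in by its end. The first part of the end push used a tilted tool, because the stone's near end was inside the tool-down reach. I never gripped or lifted it.
- **Last checks:**
  - The fingers stalled at the end while the push rose to 14 N, which points to the stop bars.
  - The final top and side views show the stone upright between the third and fourth hoops, with its corners close to where a fully home stone should appear.
  - The neighbouring stones look unmoved, and the arm stands clear, holding no load.
- **Disagreement:** The fingers stalled about 2 to 4 mm short of where I had calculated. I put this down to the rack position, where the two cameras differed by 3 mm.
- **Not checked:** I did not measure the bowl, mug, sauce bottle, holder or honing steel again at the end. The arm's path stayed clear of them.

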